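# Put the doming block away and latch the stake rack

### The arm

A 6-joint arm with a two-finger parallel gripper is mounted at the origin on the work surface. World frame = base frame: x ahead of the robot, y to its left, z up, the work surface at z = 0. Lengths are in m, angles in rad, forces in N, time in s.
With the tool pointing down it reaches from about 0.275 to 0.825 m from the base axis. Payload 4.9 kg.
Tool frame: the origin (TCP) lies on the mounting face of the last link; the fingertips stand env.tip_extent ahead of it and the grasp point (between the pads) lies 155 mm ahead of it (env.tip_extent is the distance from the TCP to the fingertips, in m); z points along the fingers, y is the line along which they close (so a half turn about z gives the same grasp; the last joint's range is limited). The gripper opens to 85 mm and grips with 20 to 120 N. Pads are 22 mm wide; open, the fingers measure 114 mm over their backs; the gripper's body (76 mm by 85 mm) begins 54 mm behind the grasp point. The pads swing forward as they close: fully open they stand 13 mm farther back than shut.
Start: joints at [1, 0.326, -0.193, 1.052, 0, 1.437], TCP at [0.233, 0.498, 0.405] pointing down, gripper open.
Joint ranges: [-2.65, 2.65], [-0.97, 1.79], [-1.3, 1.35], [-1.93, 2.1], [-1.47, 1.37], [-3.14, 3.14]. Speed limits (rad/s): [2.57, 2.57, 3.14, 3.14, 3.14, 3.14].

### API

Orientations are given as a rotation vector (axis times angle).
In Python, from bench import observe, cams, env gives the robot as it stands.
- The arm moves only by the tool drive_tool, never from a script. Its argument "rows" is a list that holds one entry, the list of rows, each a list of 7 numbers: the shift along the world's x, y, z in cm, then the turn, a rotation vector about the world's x, y, z in degrees, then the finger opening in cm, from 0 to 8.54. A call has 1 to 12 rows; each row shifts and turns the commanded pose from where the row before left it; what a row does not reach is not made up. A row lasts 1/8 s, in which the tool goes at most 62.5 mm and 10.7 degrees, less where a joint would pass 70% of its speed; a pose out of reach is approached as far as the arm can. A call with a gripper value outside its range is refused whole. The fingers move at their own pace and stop on an object; "force" is the grip in N (left out, the last holds). Time passes only in rows, so rows that do not move let the fingers close. It gives the time, the measured TCP pose, the force, the opening and the grip force at its end, in the units of the state.
- observe(): the state, without advancing time (a new reading comes with each control period).
- cams.snapshot(name): name is "scene" or "top"; returns a dict with "pixels" (480x640x3 uint8, blue, green, red), "fx", "fy", "cx", "cy" (pixels), "R" (3x3) and "t" (3): a world point X has camera coordinates R X + t. Camera axes: x right, y down, z forward; pixel columns grow to the right and rows downward; lengths in m; the calibration is good to about 2 mm. A picture is of the moment at which its call begins. There is no depth.
- env.sign_off(): hands the job in; it is judged then, once.
The state is a dict: "time": time; "q": joint angles; "dq": joint speeds; "tau": joint torques, N m; "ee_pos": TCP position; "orientation": TCP orientation; "wrist_force": force on the tool from outside, world axes, zero at the start; "moment": the same for the moment, N m; "gripper_width": opening from 0.0 (shut) to 1.0 (fully open); "gripper_force": force on a finger pad.
Only numpy, scipy, OpenCV 4.12 (cv2) and the standard library are available. Lean on these libraries where they do the work, as an engineer would, in place of code of your own. Each camera call takes 0.05 s, during which the arm holds its last target. There are 200 camera calls.

### The job

Put the rectangular steel doming block back upright into its own rectangular pocket in the wooden rack, right down to the pocket's floor, and let go of it. Then swing the rack's hinged keeper bar over the stored tools and down until it rests fully home in its forked catch. Leave the round stake in its pocket and do not push the other bench things about.

Things in the scene. Friction and masses are not known exactly. Their poses are not given: they have to be found in the camera images.
- dome_block: the doming block: plain steel block with dark round hollows on its two broad faces, 28 (x) x 46 (y) x 75 (z) mm, mass 0.5 to 0.9 kg, standing upright and loose on the bench. Origin: centre of its underside; z up through its top. It is the same after a half turn about z.
- rect_socket: wooden socket fixed on the rack, 80 (x) x 62 (y) x 32 (z) mm, with a rectangular pocket 32 (x) x 50 (y) mm (2 mm clear all round the doming block), mouth chamfered 3 mm; plaques with a dark rectangle on its outer x faces. Origin: centre of underside, under the pocket's centre; mouth at z = +32 mm, floor at z = +6 mm. The doming block stands in it x along x. Sockets trade places at random.
- round_socket: the neighbouring socket block, same outside size and origin, with a round pocket 36 mm wide and plaques with a dark disc. It already holds the round stake.
- round_stake: stepped round steel stake, 32 mm diameter at the foot, 14 mm at the top, 75 mm tall, standing loose in the round socket; origin: centre of its underside. Must stay there.
- rack: the rack, fixed to the bench: wooden base 90 (x) x 215 (y) x 12 (z) mm carrying the two sockets side by side along y, 64 mm apart, with a hinge post at its +y end and a forked catch post at its -y end (both 112 mm high, at most 36 mm wide in x). Origin: centre of the base's underside on the bench; x across the rack, y along it.
- keeper_hinge (a point): the keeper bar's hinge axis, a fixed point on the rack at (0, +87.5, +102) mm in the rack's frame; the axis runs along the rack's x. Its orientation is the rack's.
- keeper_handle (a point): centre of the keeper bar's crosswise wooden grip, a round bar 16 mm thick, 44 mm long along the rack's x, 212 mm from the hinge axis (30 mm beyond the catch). At bar angle a it is at (0, 87.5 - 212 cos a, 102 + 212 sin a) mm in the rack's frame. It can be pinched across its two ends from above and turns between the fingers.
- keeper (a joint): angle in rad of the keeper, a flat dark steel bar 14 mm wide, 8 mm thick: 0 = level in the forked catch, its underside 5 mm above seated tools; 1.57 = straight up; it starts open past upright and stops at 2.2. Its stiff hinge stays where it is left and takes up to 3 N at the grip to move. A tool not fully seated is in its way.
- flat_anvil: bystander: flat steel bench block 80 x 80 x 20 mm, loose; origin: centre of its underside
- pickle_bowl: bystander: white ceramic bowl, 90 mm wide, 40 mm high, loose; origin: centre of its underside
- hammer: bystander: hammer 240 mm long lying on the bench, loose; lies along its x
- solder_board: bystander: white soldering board 150 (x) x 260 (y) x 22 (z) mm with wire flowers, fixed; origin: centre of its underside

How it is judged:
On the way, in this order (a step that is already met when the one before it is completed fails the run):
1. the doming block stands fully down in its rectangular pocket and is let go (z of dome_block in the frame of rect_socket below 0.01 m and horizontal distance between dome_block and rect_socket below 0.006 m and angle between dome_block's own z axis and vertical below 0.12 rad and contact force between the fingers and dome_block below 0.5 N), for 0.2 s.
2. the keeper bar is closed into its catch (value of joint keeper below 0.04 rad), for 0.2 s.
At the end, for the whole second after the job is handed in: The keeper bar lies in its catch (within 0.04 rad of level), the doming block is upright and at rest in the rectangular pocket (underside within 4 mm of the pocket's floor, within 6 mm of its centre), and the round stake is still seated in its round pocket (value of joint keeper below 0.04 rad and z of dome_block in the frame of rect_socket below 0.01 m and horizontal distance between dome_block and rect_socket below 0.006 m and angle between dome_block's own z axis and vertical below 0.12 rad and linear speed of dome_block below 0.02 m/s and z of round_stake in the frame of round_socket below 0.012 m and horizontal distance between round_stake and round_socket below 0.008 m); the robot touches nothing.
It fails at once if the round stake is lifted out of its pocket (z of round_stake in the frame of round_socket above 0.025 m).
It fails at once if the flat bench block is pushed more than 30 mm (distance of flat_anvil from where it was at the start of the episode above 0.03 m).
It fails at once if the bowl is pushed more than 30 mm (distance of pickle_bowl from where it was at the start of the episode above 0.03 m).
It fails at once if the hammer is pushed more than 30 mm (distance of hammer from where it was at the start of the episode above 0.03 m).
It also fails if it takes over 64 s, if anything falls off the work surface, if the arm or the gripper's body presses on something with over 40 N, if the wrist force passes 120 N, or if a joint passes its speed limit or range.

## Working session

There is one attempt and no reset: what is moved stays moved. The work goes in short steps, Python scripts to look and compute and a tool call to move; the robot and the scene stay as the last step left them, time stands still between calls to the robot, and variables do not carry over. Pictures are saved under pics/ and viewed, at most 10 in all, crops included, and the job is handed in when it is done.

Besides the shell and the picture viewer there is one more tool, called after "Emit:" by a JSON object that holds its "api" and its "payload". drive_tool: Moves the arm, as the interface text tells. Its arguments: {"type":"object","properties":{"rows":{"type":"array"},"force":{"type":"number"}},"required":["rows"]}

```bash
mkdir -p pics
python3 - <<'E'
from bench import observe,cams,env
import cv2
print(env.tip_extent, observe())
for n in("scene","top"):
    s=cams.snapshot(n); cv2.imwrite(f"pics/{n}0.png",s["pixels"]); print(n,s["fx"],s["cx"],s["cy"],s["R"],s["t"])
E
```

```text
0.1734 {'time': 0.0, 'q': array([ 9.99800973e-01,  3.26923833e-01, -1.93602088e-01,  1.05199262e+00,
       -2.33904073e-07,  1.43659545e+00]), 'dq': array([-3.66016529e-04,  5.58979185e-04, -7.85522675e-04, -6.59932934e-05,
        9.46915804e-05, -1.18789369e-03]), 'tau': array([-6.47193647e-04, -4.43398011e+01,  2.62440616e+01,  1.54456910e-02,
       -2.06179552e-04, -1.68773897e-05]), 'ee_pos': array([0.23250165, 0.49811917, 0.40390558]), 'orientation': array([-6.80544804e-01, -3.06638575e+00,  2.53846051e-03]), 'wrist_force': array([ 0.61539679, -0.61470041,  0.32004481]), 'moment': array([ 0.03528773,  0.01545741, -0.00945577]), 'gripper_force': 0.0, 'gripper_width': 1.004764865157111}
scene 472.01117851865644 323.1097566188761 241.0402330387493 [[-0.13601204  0.99069542 -0.00482835]
 [ 0.69037194  0.09128308 -0.71767261]
 [-0.71055422 -0.10094547 -0.69636392]] [ 0.05444158 -0.33671085  1.37628821]
top 470.51302564173295 312.0240124210342 236.41743794730186 [[-0.0265499  -0.99964341 -0.00285436]
 [-0.9976819   0.02667656 -0.06260341]
 [ 0.06265724  0.00118562 -0.9980344 ]] [0.02124588 0.57975613 1.11360877]
```

View pics/top0.png

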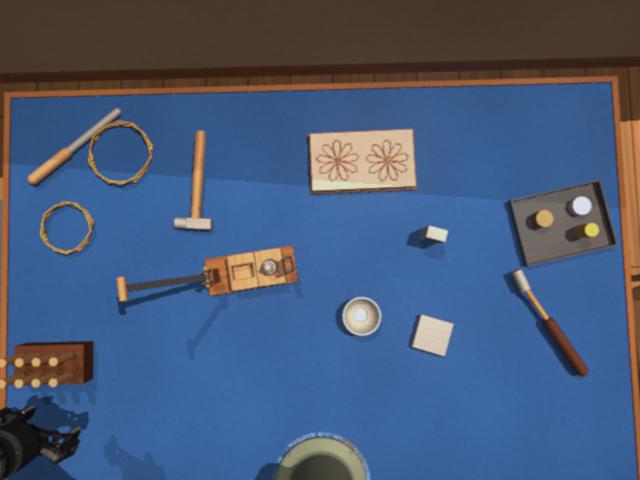

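View pics/scene0.png

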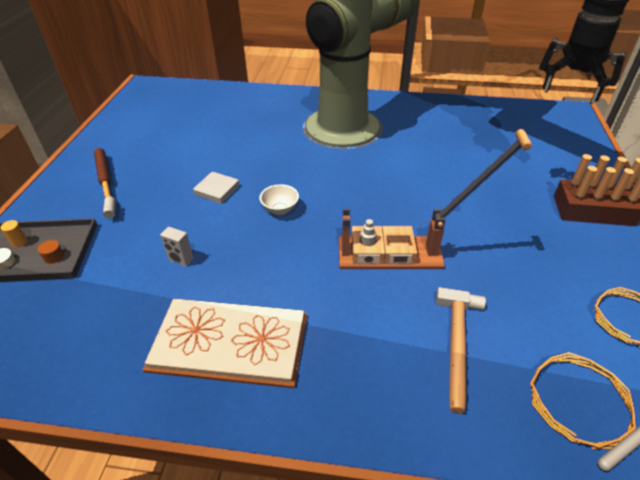

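The top view shows the block at about (435,235), the rack from (207,275) to (297,265) with the rect socket at (242,271) on the hinge (+y) side, and the bar open past upright, grip at (122,289). The scene view agrees: block at (177,247), rack at (390,245). I'll enlarge both next.

Run:
```python
import cv2,numpy as np
t=cv2.imread("pics/top0.png");s=cv2.imread("pics/scene0.png")
z=lambda i,x,y,w,h,k:cv2.resize(i[y:y+h,x:x+w],None,fx=k,fy=k,interpolation=cv2.INTER_CUBIC)
a=np.hstack([z(t,200,235,104,70,5),z(t,405,215,56,70,5)])   # 520+280
b=np.hstack([z(s,335,200,115,50*1+20,4),z(s,150,220,60,70,4)]) #460+240
b=cv2.copyMakeBorder(b,0,0,0,100,cv2.BORDER_CONSTANT)
cv2.imwrite("pics/z0.png",np.hstack([a])); cv2.imwrite("pics/z1.png",np.hstack([z(s,335,205,115,70,4.8),z(s,155,220,45,70,4.8)]))
```

```text
(no output)
```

View pics/z0.png

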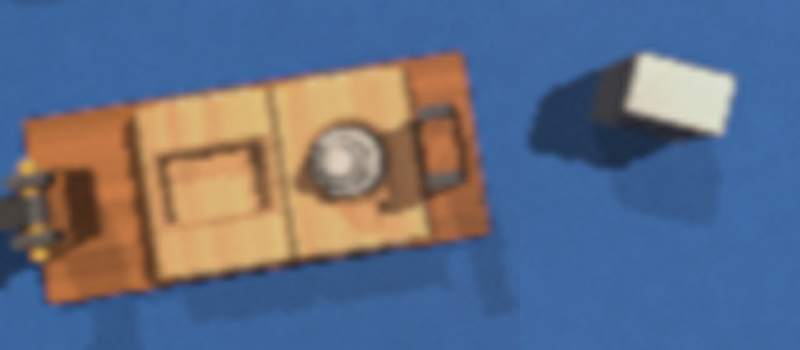

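View pics/z1.png

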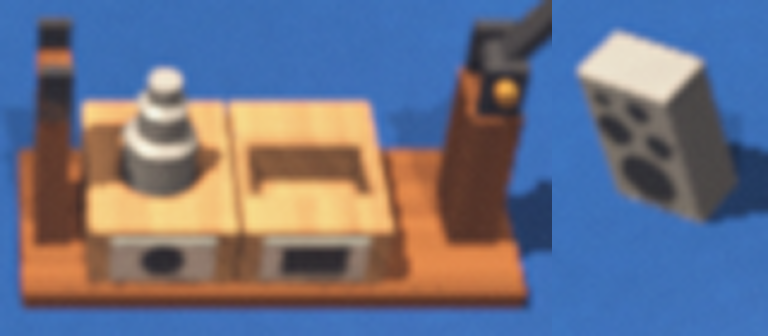

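```bash
cat > h.py <<'E'
import numpy as np, cv2, json
from bench import observe,cams,env
from scipy.optimize import least_squares
C={n:cams.snapshot(n) for n in("scene","top")}
def proj(n,X):
    c=C[n]; X=np.atleast_2d(X)@np.array(c["R"]).T+c["t"]
    return np.c_[c["fx"]*X[:,0]/X[:,2]+c["cx"],c["fy"]*X[:,1]/X[:,2]+c["cy"]]
def place(p,P):  # p=x,y,yaw
    P=np.atleast_2d(P).astype(float)/1000; c,s=np.cos(p[2]),np.sin(p[2])
    return np.c_[p[0]+c*P[:,0]-s*P[:,1],p[1]+s*P[:,0]+c*P[:,1],P[:,2]]
E
python3 - <<'E'
from h import *
u=lambda pts,k,o:(np.array(pts,float)+.5)/k-.5+np.array(o)
# rack: base corners / socket tops, free socket offset o
tb=u([(25,119),(463,52),(490,235),(50,303)],5,(200,235)); B=[(45,107.5,12),(45,-107.5,12),(-45,-107.5,12),(-45,107.5,12)]
ts=u([(133,103),(268,87),(403,66),(158,282),(295,260),(430,238)],5,(200,235)); S=np.array([(40,63,44),(40,0,44),(40,-63,44),(-40,63,44),(-40,0,44),(-40,-63,44)],float)
sb=u([(24,294),(527,291),(22,150)],4.8,(335,205)); B2=[(45,-107.5,12),(45,107.5,12),(-45,-107.5,12)]
ss=u([(83,233),(238,235),(393,235),(83,101),(230,100),(370,100)],4.8,(335,205)); S2=np.array([(40,-63,44),(40,0,44),(40,63,44),(-40,-63,44),(-40,0,44),(-40,63,44)],float)
def f(p):
    d=np.array([0,p[3],0])
    return np.r_[proj("top",place(p,B))-tb,proj("top",place(p,S+d))-ts,proj("scene",place(p,B2))-sb,proj("scene",place(p,S2+d))-ss]
r=least_squares(lambda p:f(p).ravel(),[.5,.1,.1,0],loss="soft_l1",x_scale=[.1,.1,.1,10]); p=r.x
print("rack",p,np.round(f(p),1).tolist())
pk=u([(160,155),(262,140),(275,213),(165,227)],5,(200,235))
g=least_squares(lambda a:(np.r_[proj("top",place(p,[0,87.5-212*np.cos(a[0]),102+212*np.sin(a[0])]))-(122,289),proj("scene",place(p,[0,87.5-212*np.cos(a[0]),102+212*np.sin(a[0])]))-(523,139)]).ravel(),[2.0])
print("keeper",g.x,g.fun)
sock=place(p,[0,32+p[3],12])[0];print("sock",sock, proj("top",place(p,[0,32+p[3],44])),pk.mean(0))
tt=u([(123,52),(216,76),(204,136),(105,110)],5,(405,215)); T=[(14,23,75),(14,-23,75),(-14,-23,75),(-14,23,75)]
st=u([(65,30),(153,63),(116,105),(28,70),(148,220),(185,182)],4.8,(155,220)); T2=[(-14,-23,75),(-14,23,75),(14,23,75),(14,-23,75),(14,23,0),(-14,23,0)]
fb=lambda q:np.r_[proj("top",place(q,T))-tt,proj("scene",place(q,T2))-st]
r=least_squares(lambda q:fb(q).ravel(),[.55,-.25,-.2],loss="soft_l1");q=r.x
print("block",q,np.degrees(q[2]),np.round(fb(q),1).tolist())
for n,X in(("anvil",(435,336)),("bowl",(361,316))): print(n)
E
```

```text
rack [  0.50458115   0.15583385   0.12596522 -16.53610515] [[-0.7, -0.6], [-0.3, -0.7], [-0.1, -0.3], [-0.6, -0.3], [0.5, 0.5], [0.1, -0.3], [-0.3, -0.2], [0.4, -1.4], [-0.4, -1.1], [-0.7, -0.8], [-0.7, -1.2], [0.2, -0.1], [-0.9, -1.5], [1.2, -1.2], [0.5, -1.5], [-0.2, -1.3], [-0.1, -0.6], [-1.0, -0.3], [-0.3, -0.2]]
keeper [2.14522466] [ 0.069509   -1.56884898  0.39687657 -0.17381044]
sock [0.50263839 0.17117522 0.012     ] [[242.24588965 270.63378264]] [242.7  271.35]
block [ 0.57710182 -0.27848161 -0.291618  ] -16.70848047932354 [[-1.0, -0.7], [-0.1, -0.2], [-0.7, -0.4], [-0.5, -0.5], [-0.4, -1.1], [-0.1, -1.6], [-1.0, -1.5], [-1.6, -0.8], [0.2, 0.6], [0.6, -0.4]]
anvil
bowl
```

Run:
```python
from h import *
from scipy.spatial.transform import Rotation as R
M=R.from_rotvec(observe()["orientation"]).as_matrix();print(M.round(3),"y yaw",np.degrees(np.arctan2(M[1,1],M[0,1])))
```

```text
[[-0.906  0.423 -0.   ]
 [ 0.423  0.906 -0.   ]
 [ 0.    -0.001 -1.   ]] y yaw 64.97530622278981
```

Emit:
{"api": "drive_tool", "payload": {"rows": [[[2.15,-4.85,0,0,0,-5.1,8.5],[2.15,-4.85,0,0,0,-5.1,8.5],[2.15,-4.85,0,0,0,-5.1,8.5],[2.15,-4.85,0,0,0,-5.1,8.5],[2.15,-4.85,0,0,0,-5.1,8.5],[2.15,-4.85,0,0,0,-5.1,8.5],[2.15,-4.85,0,0,0,-5.1,8.5],[2.15,-4.85,0,0,0,-5.1,8.5]]], "force": 40}}

```text
time: 1.3
ee_pos: [0.4051, 0.1087, 0.4049]
orientation: [1.711, 2.634, 0.001]
wrist_force: [0.6, 0.5, 0.3]
gripper_width: 0.996
gripper_force: 0.0
```

Emit:
{"api": "drive_tool", "payload": {"rows": [[[2.15,-4.85,0,0,0,-5.1,8.5],[2.15,-4.85,0,0,0,-5.1,8.5],[2.15,-4.85,0,0,0,-5.1,8.5],[2.15,-4.85,0,0,0,-5.1,8.5],[2.15,-4.85,0,0,0,-5.1,8.5],[2.15,-4.85,0,0,0,-5.1,8.5],[2.15,-4.85,0,0,0,-5.1,8.5],[2.15,-4.85,0,0,0,-5.1,8.5],[0,0,0,0,0,0,8.5],[0,0,0,0,0,0,8.5]]]}}

```text
time: 2.55
ee_pos: [0.5763, -0.2773, 0.4041]
orientation: [-2.518, -1.876, 0.0]
wrist_force: [0.2, -0.6, -0.7]
gripper_width: 0.995
gripper_force: 0.0
```

Emit:
{"api": "drive_tool", "payload": {"rows": [[[0.1,-0.1,-4,0,0,0,8.5],[0,0,-4,0,0,0,8.5],[0,0,-4,0,0,0,8.5],[0,0,-4,0,0,0,8.5],[0,0,-2,0,0,0,8.5],[0,0,-1.2,0,0,0,8.5],[0,0,0,0,0,0,8.5],[0,0,0,0,0,0,8.5]]]}}

```text
time: 3.55
ee_pos: [0.5782, -0.2785, 0.214]
orientation: [2.517, 1.876, 0.001]
wrist_force: [-0.1, -0.3, -0.9]
gripper_width: 0.998
gripper_force: 0.0
```

Emit:
{"api": "drive_tool", "payload": {"rows": [[[0,0,0,0,0,0,5],[0,0,0,0,0,0,4],[0,0,0,0,0,0,3.5],[0,0,0,0,0,0,3],[0,0,0,0,0,0,2.5],[0,0,0,0,0,0,2],[0,0,0,0,0,0,2],[0,0,0,0,0,0,2]]], "force": 40}}

```text
time: 4.55
ee_pos: [0.5778, -0.2787, 0.2128]
orientation: [2.519, 1.877, 0.0]
wrist_force: [0.1, 1.2, 1.6]
gripper_width: 0.321
gripper_force: 41.0
```

Emit:
{"api": "drive_tool", "payload": {"rows": [[[0,0,0,0,0,0,2],[0,0,1,0,0,0,2],[0,0,2,0,0,0,2],[0,0,3,0,0,0,2],[0,0,4,0,0,0,2],[0,0,4,0,0,0,2],[0,0,3,0,0,0,2],[0,0,2,0,0,0,2],[0,0,0,0,0,0,2],[0,0,0,0,0,0,2]]], "force": 70}}

```text
time: 5.8
ee_pos: [0.5771, -0.2782, 0.4007]
orientation: [-2.517, -1.875, 0.002]
wrist_force: [-0.4, 0.7, -8.3]
gripper_width: 0.326
gripper_force: 70.1
```

Run:
```python
from h import *
o=observe();print(o["ee_pos"],o["wrist_force"])
z=lambda i,x,y,w,h,k:cv2.resize(i[y:y+h,x:x+w],None,fx=k,fy=k,interpolation=cv2.INTER_CUBIC)
p=o["ee_pos"]; a=proj("scene",p-[0,0,.2])[0].astype(int);print(a)
cv2.imwrite("pics/lift.png",z(C["scene"]["pixels"],a[0]-50,a[1]-50,100,100,5))
```

```text
[ 0.57715671 -0.27826964  0.40062047] [-0.41552216 -0.23584707 -8.3199395 ]
[157 181]
```

View pics/lift.png

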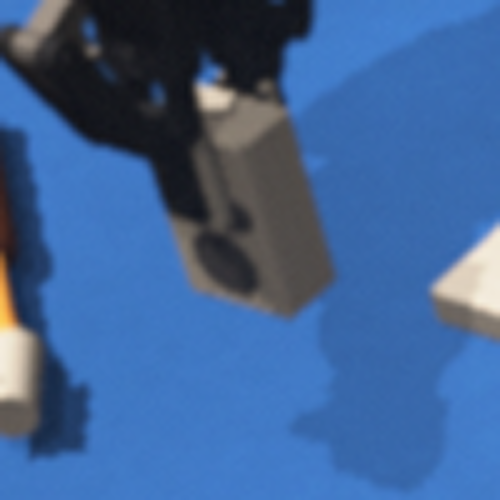

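Emit:
{"api": "drive_tool", "payload": {"rows": [[[-0.35,2,0,0,0,1,2],[-0.75,4.5,0,0,0,2.4,2],[-0.75,4.5,0,0,0,2.4,2],[-0.75,4.5,0,0,0,2.4,2],[-0.75,4.5,0,0,0,2.4,2],[-0.75,4.5,0,0,0,2.4,2],[-0.75,4.5,0,0,0,2.4,2],[-0.75,4.5,0,0,0,2.4,2],[-0.75,4.5,0,0,0,2.4,2],[-0.75,4.5,0,0,0,2.4,2],[-0.4,2.4,0,0,0,1.2,2],[0,0,0,0,0,0,2]]]}}

```text
time: 7.4
ee_pos: [0.5012, 0.1725, 0.4022]
orientation: [-2.072, -2.36, 0.001]
wrist_force: [0.2, -0.2, -7.5]
gripper_width: 0.318
gripper_force: 70.3
```

Emit:
{"api": "drive_tool", "payload": {"rows": [[[0,0,-3,0,0,0,2],[0,0,-3,0,0,0,2],[0,0,-2,0,0,0,2],[0,0,0,0,0,0,2],[0,0,0,0,0,0,2]]]}}

```text
time: 8.02
ee_pos: [0.5029, 0.1702, 0.3235]
orientation: [2.078, 2.355, 0.001]
wrist_force: [0.6, 1.0, -7.5]
gripper_width: 0.323
gripper_force: 70.5
```

Run:
```python
from h import *
from scipy.spatial.transform import Rotation as R
o=observe();M=R.from_rotvec(o["orientation"]).as_matrix();yaw=np.arctan2(M[1,1],M[0,1])
p=o["ee_pos"];print(p,np.degrees(yaw),M[:,2])
z=lambda i,x,y,w,h,k:cv2.resize(i[y:y+h,x:x+w],None,fx=k,fy=k,interpolation=cv2.INTER_CUBIC)
b=1000*(p[2]-.2128);print("bottom",b)
q=[p[0],p[1],yaw]
X=place(q,[(14,-23,b),(14,23,b),(-14,23,b)])
print(((proj("scene",X)-[335,185]+.5)*5.5-.5).round(0).tolist())
cv2.imwrite("pics/over.png",z(C["scene"]["pixels"],335,185,115,100,5.5))
```

```text
[0.50321275 0.17036747 0.32390829] 7.162380133544053 [ 2.22789582e-03  3.91844451e-04 -9.99997441e-01]
bottom 111.10828908334913
[[309.0, 186.0], [440.0, 186.0], [430.0, 135.0]]
```

View pics/over.png

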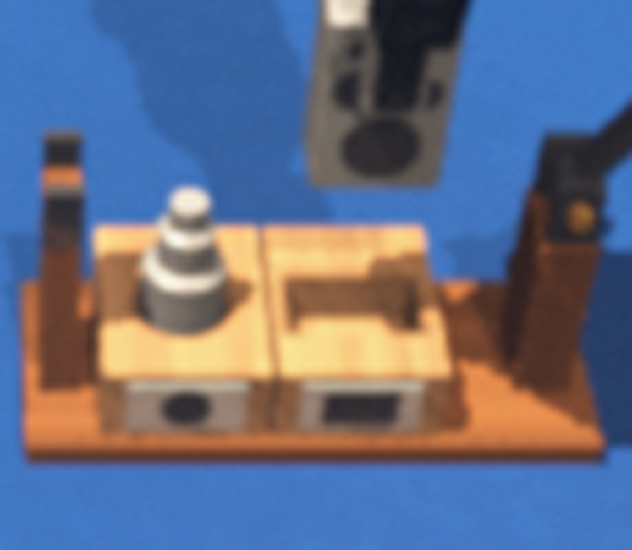

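Run:
```python
from h import *
p=[0.50264,0.17118,0.12597]
for d in(0,2):
  q=[p[0]+d/1000,p[1],p[2]]
  for P in([(40,-31,44),(40,31,44),(-40,31,44),(-40,-31,44)],[(19,-28,44),(19,28,44),(-19,28,44),(-19,-28,44)]):
    print(d,((proj("scene",place(q,P))-[335,185]+.5)*5.5-.5).round(0).tolist())
s=C["scene"]["pixels"][225:265,380:425].astype(int); g=s.sum(2)
import sys
# column profile through socket centre, brightness vs row
for c in(390,400,410): print(c,[(225+i,int(v)) for i,v in enumerate(g[:,c-380])])
```

```text
0 [[278.0, 371.0], [449.0, 372.0], [422.0, 224.0], [261.0, 223.0]]
0 [[282.0, 331.0], [434.0, 331.0], [421.0, 261.0], [273.0, 260.0]]
2 [[278.0, 375.0], [449.0, 376.0], [422.0, 227.0], [261.0, 227.0]]
2 [[282.0, 334.0], [434.0, 335.0], [421.0, 265.0], [273.0, 264.0]]
390 [(225, 390), (226, 504), (227, 547), (228, 550), (229, 549), (230, 558), (231, 580), (232, 592), (233, 575), (234, 525), (235, 407), (236, 300), (237, 293), (238, 304), (239, 302), (240, 296), (241, 300), (242, 383), (243, 508), (244, 566), (245, 582), (246, 596), (247, 612), (248, 615), (249, 614), (250, 617), (251, 617), (252, 580), (253, 496), (254, 442), (255, 436), (256, 386), (257, 374), (258, 384), (259, 388), (260, 389), (261, 388), (262, 375), (263, 338), (264, 355)]
400 [(225, 432), (226, 520), (227, 551), (228, 547), (229, 546), (230, 562), (231, 583), (232, 587), (233, 562), (234, 509), (235, 394), (236, 289), (237, 273), (238, 277), (239, 281), (240, 283), (241, 308), (242, 415), (243, 549), (244, 603), (245, 605), (246, 592), (247, 589), (248, 591), (249, 594), (250, 594), (251, 587), (252, 554), (253, 479), (254, 482), (255, 477), (256, 318), (257, 168), (258, 142), (259, 144), (260, 161), (261, 194), (262, 258), (263, 300), (264, 340)]
410 [(225, 445), (226, 553), (227, 587), (228, 589), (229, 578), (230, 510), (231, 375), (232, 335), (233, 335), (234, 319), (235, 290), (236, 260), (237, 237), (238, 216), (239, 199), (240, 193), (241, 204), (242, 210), (243, 218), (244, 272), (245, 426), (246, 561), (247, 598), (248, 602), (249, 599), (250, 595), (251, 592), (252, 555), (253, 478), (254, 479), (255, 504), (256, 432), (257, 393), (258, 386), (259, 378), (260, 371), (261, 368), (262, 347), (263, 329), (264, 348)]
```

Emit:
{"api": "drive_tool", "payload": {"rows": [[[0,0.1,-2,0,0,0,2],[0,0,-2,0,0,0,2],[0,0,-1.5,0,0,0,2],[0,0,-0.8,0,0,0,2],[0,0,0,0,0,0,2],[0,0,-0.3,0,0,0,2],[0,0,-0.3,0,0,0,2],[0,0,-0.3,0,0,0,2],[0,0,0,0,0,0,2]]]}}

```text
time: 9.35
ee_pos: [0.5025, 0.1713, 0.2505]
orientation: [-2.078, -2.356, 0.001]
wrist_force: [-0.5, 0.5, -7.6]
gripper_width: 0.32
gripper_force: 70.6
```

Bottom is at about 38 mm, 6 mm inside the mouth, with no contact force. I'll keep going down.

Emit:
{"api": "drive_tool", "payload": {"rows": [[[0,0,-0.4,0,0,0,2],[0,0,-0.4,0,0,0,2],[0,0,-0.4,0,0,0,2],[0,0,-0.3,0,0,0,2],[0,0,-0.2,0,0,0,2],[0,0,0,0,0,0,2],[0,0,0,0,0,0,2]]]}}

```text
time: 10.22
ee_pos: [0.5028, 0.1714, 0.2338]
orientation: [2.078, 2.356, 0.0]
wrist_force: [0.3, -0.1, -8.6]
gripper_width: 0.319
gripper_force: 70.6
```

Emit:
{"api": "drive_tool", "payload": {"rows": [[[0,0,-0.15,0,0,0,2],[0,0,-0.15,0,0,0,2],[0,0,-0.05,0,0,0,2],[0,0,0,0,0,0,2]]]}}

```text
time: 10.72
ee_pos: [0.5027, 0.1714, 0.2309]
orientation: [2.078, 2.356, 0.001]
wrist_force: [-3.8, -1.3, 3.5]
gripper_width: 0.319
gripper_force: 72.2
```

Wrist force changed sign as the tool reached the expected floor height, so the block is on the floor. Releasing it and rising.

Emit:
{"api": "drive_tool", "payload": {"rows": [[[0,0,0,0,0,0,4],[0,0,0,0,0,0,6],[0,0,0,0,0,0,7],[0,0,0,0,0,0,7],[0,0,0,0,0,0,7],[0,0,2,0,0,0,7],[0,0,4,0,0,0,7],[0,0,5,0,0,0,7],[0,0,5,0,0,0,7],[0,0,5,0,0,0,7],[0,0,5,0,0,0,7]]]}}

```text
time: 12.1
ee_pos: [0.5024, 0.1713, 0.4919]
orientation: [2.078, 2.356, 0.0]
wrist_force: [0.8, -0.0, 0.2]
gripper_width: 0.821
gripper_force: 0.0
```

Run:
```python
from h import *
z=lambda i,x,y,w,h,k:cv2.resize(i[y:y+h,x:x+w],None,fx=k,fy=k,interpolation=cv2.INTER_CUBIC)
p=[0.50264,0.17118,0.12597]
print(((proj("scene",place(p,[(14,-23,93),(14,23,93),(-14,23,93),(-14,-23,93)]))-[335,105]+.5)*3-.5).round(0).tolist())
cv2.imwrite("pics/seat.png",z(C["scene"]["pixels"],335,105,220,180,3))
rk=[0.50458,0.15583,0.12597]
for a in(2.145,2.0,1.8,1.57,1.2,.8,.4,.2,0): print(a,place(rk,[0,87.5-212*np.cos(a),102+212*np.sin(a)+155]).round(4))
print(observe()["ee_pos"])
```

```text
[[167.0, 362.0], [237.0, 362.0], [232.0, 334.0], [163.0, 333.0]]
2.145 [[0.4791 0.3569 0.435 ]]
2.0 [[0.4825 0.3302 0.4498]]
1.8 [[0.4875 0.2904 0.4635]]
1.57 [[0.4936 0.2425 0.469 ]]
1.2 [[0.5032 0.1664 0.4546]]
0.8 [[0.5121 0.0961 0.4091]]
0.4 [[0.5181 0.0489 0.3396]]
0.2 [[0.5197 0.0365 0.2991]]
0 [[0.5202 0.0323 0.257 ]]
[0.50360399 0.17160949 0.49606293]
```

View pics/seat.png

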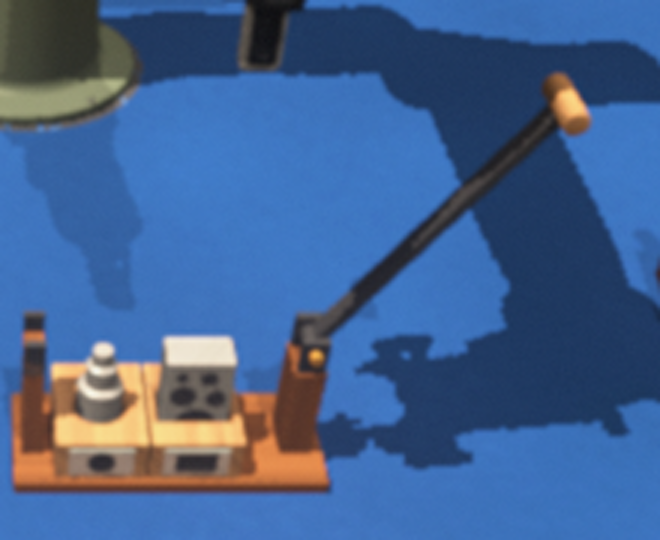

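The block is fully seated, with its top face around (200,351) where predicted, and the stake is in place. The bar's grip is at about (568,103) in this crop. Next: approach the grip.

Emit:
{"api": "drive_tool", "payload": {"rows": [[[-0.3,2.5,0,0,0,0,7.5],[-0.5,4,0,0,0,0,7.5],[-0.6,4,0,0,0,0,7.5],[-0.5,4,0,0,0,0,7.5],[-0.5,4,0,0,0,0,7.5],[0,0,0,0,0,0,7.5],[0,0,0,0,0,0,7.5]]]}}

```text
time: 13.08
ee_pos: [0.4786, 0.3562, 0.4895]
orientation: [2.078, 2.356, -0.002]
wrist_force: [0.4, -0.4, 0.4]
gripper_width: 0.881
gripper_force: 0.0
```

Emit:
{"api": "drive_tool", "payload": {"rows": [[[0,0,-2,0,0,0,7.5],[0,0,-2,0,0,0,7.5],[0,0,-1.5,0,0,0,7.5],[0,0,-0.8,0,0,0,7.5],[0,0,0,0,0,0,7.5],[0,0,0,0,0,0,7.5]]]}}

```text
time: 13.82
ee_pos: [0.4789, 0.3564, 0.4279]
orientation: [2.078, 2.356, 0.002]
wrist_force: [0.6, -0.7, -0.1]
gripper_width: 0.878
gripper_force: 0.0
```

Emit:
{"api": "drive_tool", "payload": {"rows": [[[0,0,0.3,0,0,0,6],[0,0,0,0,0,0,5],[0,0,0,0,0,0,4.2],[0,0,0,0,0,0,3.8],[0,0,0,0,0,0,3.8],[0,0,0,0,0,0,3.8]]], "force": 25}}

```text
time: 14.58
ee_pos: [0.4783, 0.3567, 0.4307]
orientation: [-2.077, -2.356, -0.001]
wrist_force: [-4.2, 1.7, 5.3]
gripper_width: 0.51
gripper_force: 26.0
```

Run:
```python
from h import *
o=observe();print(o["ee_pos"],o["wrist_force"],o["gripper_width"]*85)
z=lambda i,x,y,w,h,k:cv2.resize(i[y:y+h,x:x+w],None,fx=k,fy=k,interpolation=cv2.INTER_CUBIC)
cv2.imwrite("pics/pinch.png",np.hstack([z(C["scene"]["pixels"],470,80,100,120,4),z(C["top"]["pixels"],75,230,100,120,4)]))
# arc increments in cm from a0
a=[2.145]+list(np.linspace(2.145,0,31)[1:]);rk=[0.50458,0.15583,0.12597]
P=place(rk,[(0,87.5-212*np.cos(x),102+212*np.sin(x)) for x in a])*100
for x,d in zip(a[1:],np.diff(P,axis=0)): print(round(x,2),d.round(2))
```

```text
[0.47826706 0.35675587 0.4307428 ] [-3.81331164  1.45004121  5.76252139] 43.44142563151636
2.07 [ 0.16 -1.29  0.78]
2.0 [ 0.17 -1.34  0.68]
1.93 [ 0.18 -1.39  0.58]
1.86 [ 0.18 -1.43  0.48]
1.79 [ 0.18 -1.46  0.38]
1.72 [ 0.19 -1.48  0.27]
1.64 [ 0.19 -1.49  0.17]
1.57 [ 0.19 -1.5   0.06]
1.5 [ 0.19 -1.5  -0.05]
1.43 [ 0.19 -1.5  -0.16]
1.36 [ 0.19 -1.48 -0.27]
1.29 [ 0.18 -1.46 -0.37]
1.22 [ 0.18 -1.43 -0.48]
1.14 [ 0.18 -1.39 -0.58]
1.07 [ 0.17 -1.35 -0.68]
1.0 [ 0.16 -1.29 -0.77]
0.93 [ 0.16 -1.24 -0.86]
0.86 [ 0.15 -1.17 -0.95]
0.79 [ 0.14 -1.1  -1.03]
0.72 [ 0.13 -1.03 -1.11]
0.64 [ 0.12 -0.94 -1.18]
0.57 [ 0.11 -0.86 -1.24]
0.5 [ 0.1  -0.77 -1.3 ]
0.43 [ 0.09 -0.67 -1.35]
0.36 [ 0.07 -0.58 -1.4 ]
0.29 [ 0.06 -0.48 -1.44]
0.21 [ 0.05 -0.37 -1.47]
0.14 [ 0.03 -0.27 -1.49]
0.07 [ 0.02 -0.16 -1.51]
0.0 [ 0.01 -0.05 -1.51]
```

View pics/pinch.png

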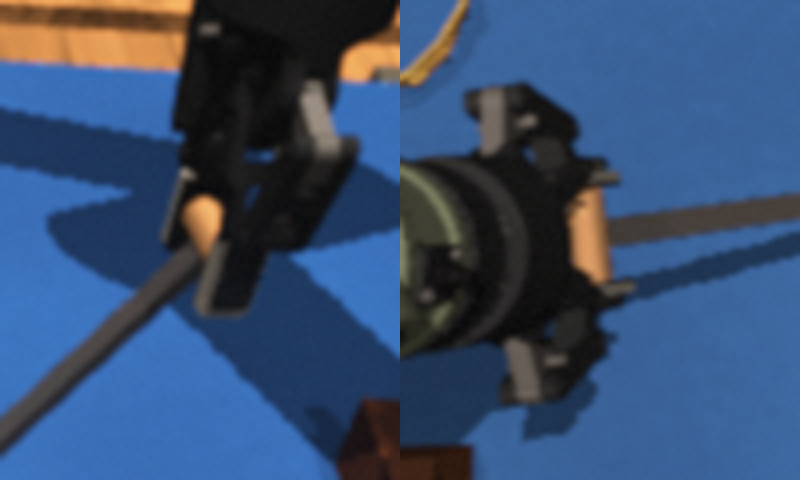

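The grip is pinched across its ends, at about (203,222) in the left half and (590,235) in the right half; opening is 43 mm. Following the arc.

Emit:
{"api": "drive_tool", "payload": {"rows": [[[0.16,-1.29,0.78,0,0,0,3.8],[0.17,-1.34,0.68,0,0,0,3.8],[0.18,-1.39,0.58,0,0,0,3.8],[0.18,-1.43,0.48,0,0,0,3.8],[0.18,-1.46,0.38,0,0,0,3.8],[0.19,-1.48,0.27,0,0,0,3.8],[0.19,-1.49,0.17,0,0,0,3.8],[0.19,-1.5,0.06,0,0,0,3.8]]]}}

```text
time: 15.68
ee_pos: [0.4933, 0.2414, 0.4643]
orientation: [2.078, 2.355, -0.0]
wrist_force: [0.3, 2.1, 2.1]
gripper_width: 0.507
gripper_force: 26.3
```

Emit:
{"api": "drive_tool", "payload": {"rows": [[[0.19,-1.5,-0.05,0,0,0,3.8],[0.19,-1.5,-0.16,0,0,0,3.8],[0.19,-1.48,-0.27,0,0,0,3.8],[0.18,-1.46,-0.37,0,0,0,3.8],[0.18,-1.43,-0.48,0,0,0,3.8],[0.18,-1.39,-0.58,0,0,0,3.8],[0.17,-1.35,-0.68,0,0,0,3.8],[0.16,-1.29,-0.77,0,0,0,3.8],[0.16,-1.24,-0.86,0,0,0,3.8],[0.15,-1.17,-0.95,0,0,0,3.8],[0.14,-1.1,-1.03,0,0,0,3.8]]]}}

```text
time: 17.05
ee_pos: [0.5127, 0.0925, 0.4019]
orientation: [2.077, 2.354, 0.001]
wrist_force: [5.3, -0.8, 3.6]
gripper_width: 0.505
gripper_force: 28.4
```

Emit:
{"api": "drive_tool", "payload": {"rows": [[[0.13,-1.03,-1.11,0,0,0,3.8],[0.12,-0.94,-1.18,0,0,0,3.8],[0.11,-0.86,-1.24,0,0,0,3.8],[0.1,-0.77,-1.3,0,0,0,3.8],[0.09,-0.67,-1.35,0,0,0,3.8],[0.07,-0.58,-1.4,0,0,0,3.8],[0.06,-0.48,-1.44,0,0,0,3.8],[0,0,0,0,0,0,3.8]]]}}

```text
time: 18.05
ee_pos: [0.5197, 0.0392, 0.3108]
orientation: [2.078, 2.354, 0.001]
wrist_force: [7.9, -1.5, -0.3]
gripper_width: 0.51
gripper_force: 29.5
```

Emit:
{"api": "drive_tool", "payload": {"rows": [[[0.15,-0.37,-1.2,0,0,0,3.8],[0.03,-0.27,-1.2,0,0,0,3.8],[0.02,-0.16,-1,0,0,0,3.8],[0.01,-0.1,-0.7,0,0,0,3.8],[0,0,-0.4,0,0,0,3.8],[0,0,0,0,0,0,3.8]]]}}

```text
time: 18.8
ee_pos: [0.5211, 0.0308, 0.2658]
orientation: [2.078, 2.356, -0.0]
wrist_force: [5.7, -1.8, -1.5]
gripper_width: 0.511
gripper_force: 29.8
```

Emit:
{"api": "drive_tool", "payload": {"rows": [[[0.05,0,-0.4,0,0,0,3.8],[0,0,-0.4,0,0,0,3.8],[0,0,-0.3,0,0,0,3.8],[0,0,0,0,0,0,3.8]]]}}

```text
time: 19.3
ee_pos: [0.5213, 0.0306, 0.255]
orientation: [2.078, 2.355, -0.002]
wrist_force: [5.6, -3.1, -0.5]
gripper_width: 0.509
gripper_force: 29.9
```

Emit:
{"api": "drive_tool", "payload": {"rows": [[[0,0,-0.2,0,0,0,3.8],[0,0,-0.2,0,0,0,3.8],[0,0,0,0,0,0,3.8]]]}}

```text
time: 19.68
ee_pos: [0.5213, 0.0306, 0.2511]
orientation: [2.078, 2.355, -0.002]
wrist_force: [4.3, -3.5, -1.6]
gripper_width: 0.511
gripper_force: 29.9
```

Emit:
{"api": "drive_tool", "payload": {"rows": [[[0,0,-0.2,0,0,0,3.8],[0,0,-0.2,0,0,0,3.8],[0,0,0,0,0,0,3.8]]]}}

```text
time: 20.05
ee_pos: [0.5212, 0.0307, 0.2471]
orientation: [2.078, 2.355, -0.002]
wrist_force: [5.2, -3.2, -0.2]
gripper_width: 0.509
gripper_force: 30.0
```

Emit:
{"api": "drive_tool", "payload": {"rows": [[[0,0,-0.2,0,0,0,3.8],[0,0,-0.2,0,0,0,3.8],[0,0,0,0,0,0,3.8]]]}}

```text
time: 20.42
ee_pos: [0.5212, 0.0307, 0.2462]
orientation: [2.077, 2.354, -0.001]
wrist_force: [-4.2, -2.7, 27.4]
gripper_width: 0.512
gripper_force: 32.4
```

Emit:
{"api": "drive_tool", "payload": {"rows": [[[0,0,0.2,0,0,0,3.8],[0,0,0,0,0,0,5.5],[0,0,0,0,0,0,7],[0,0,0,0,0,0,7.5],[0,0,0,0,0,0,7.5],[0,0,0,0,0,0,7.5],[0,0,2,0,0,0,7.5],[0,0,4,0,0,0,7.5],[0,0,5,0,0,0,7.5],[0,-3,5,0,0,0,7.5],[0,-5,0,0,0,0,7.5],[0,-5,0,0,0,0,7.5]]]}}

```text
time: 21.92
ee_pos: [0.5215, -0.0999, 0.4071]
orientation: [2.075, 2.356, 0.001]
wrist_force: [1.5, 0.1, -0.0]
gripper_width: 0.873
gripper_force: 0.0
```

Run:
```python
from h import *
z=lambda i,x,y,w,h,k:cv2.resize(i[y:y+h,x:x+w],None,fx=k,fy=k,interpolation=cv2.INTER_CUBIC)
rk=[0.50458,0.15583,0.12597]
for a in(0,.04,.08): print(a,*[((proj(n,place(rk,[0,87.5-212*np.cos(a),102+212*np.sin(a)]))[0]-o+.5)*5-.5).round(0) for n,o in(("scene",[310,180]),("top",[200,230]))])
cv2.imwrite("pics/end.png",z(C["scene"]["pixels"],310,180,140,100,5))
```

```text
0 [106. 186.] [505. 158.]
0.04 [107. 170.] [505. 158.]
0.08 [108. 153.] [503. 158.]
```

View pics/end.png

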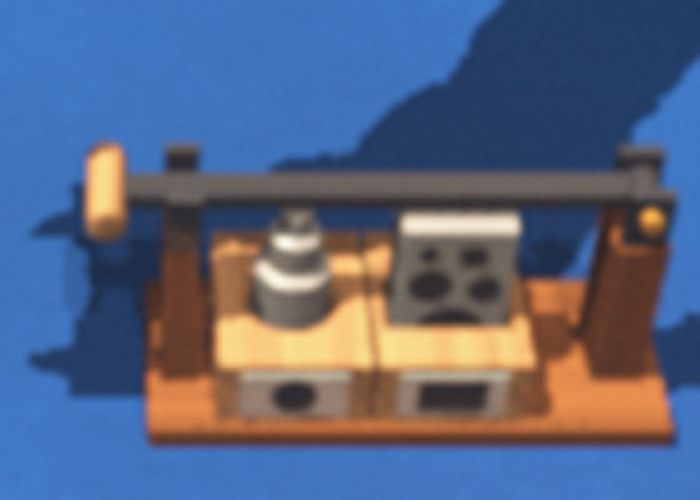

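The bar lies level in the fork. Its grip is at about (106,190) against (106,186) predicted for fully home, and the block and stake are seated below it. Handing in.

```bash
python3 -c "
from bench import env
print(env.sign_off())"
```

```text
the job is handed in; nothing more can be done
None
```

The doming block is down in its rectangular pocket and released, the keeper bar lies level in its catch, and the stake is still in its pocket; I handed the job in at about 22 s, but sign-off gave no verdict.

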